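# Clear the model-railway yard and signal it clear

## Robot

A 6-joint arm with a two-finger parallel gripper is mounted at the origin on the work surface. World frame = base frame: x ahead of the robot, y to its left, z up, the work surface at z = 0. Lengths are in m, angles in degrees, forces in N, time in s.
With the tool pointing down it reaches from about 0.375 to 0.9 m from the base axis. Payload 3.1 kg.
Tool frame: the origin (TCP) lies on the centre line of the jaws, within the pads' length; the fingertips stand 25 mm ahead of it and the grasp point (between the pads) lies 6 mm ahead of it; y points along the fingers, x is the direction in which the jaws open and shut, and the axes are right-handed (so a half turn about y gives the same grasp; the last joint's range is limited). The gripper opens to 87 mm and grips with 3 to 60 N. Pads are 19 mm wide; open, the fingers measure 117 mm over their backs; the gripper's body (75 mm by 190 mm) begins 51 mm behind the grasp point.
Start: joints at [-87.347, 30.224, 82.088, -0, 67.689, -10.227], TCP at [0.139, -0.609, 0.248] pointing down, gripper open.
Joint ranges: [-176.69, 176.69], [-43.24, 126.21], [12.49, 139.97], [-82, 262], [0, 151.66], [-163.58, 163.58]. Speed limits (degrees/s): [159.86, 159.86, 180, 180, 180, 180].

## Interface

Orientations are given as a 3x3 rotation matrix whose columns are the frame's x, y, z axes.
In Python, from rig import * gives the robot as it stands.
- The arm moves only by the tool play_rows, never from a script. Its argument "commands" is a list of rows, each a list of 2 entries, a list of its own where there are three numbers: the shift along the world's x, y, z in m, then the turn, a rotation vector about the world's x, y, z in rad. A call has 1 to 10 rows; each row is the pose to reach, as a shift and turn from the pose commanded when the call began; what a row does not reach only later rows make up. A row lasts 1/8 s, in which the tool goes at most 62.5 mm and 10.7 degrees, less where a joint would pass 70% of its speed; a pose out of reach is approached as far as the arm can. A call with a gripper value outside its range is refused whole. "gripper" is the finger opening in m, from 0 to 0.087, set as the call begins (left out, the last holds). The fingers move at their own pace and stop on an object; the grip force is fixed at half the most. Time passes only in rows, so rows that repeat a pose let the fingers close. It gives the time, the measured TCP pose, the force and the opening at its end, in the units of the state.
- read_state(): the state, without advancing time (a new reading comes with each control period).
- capture(name): name is "side" or "top"; returns a dict with "frame" (420x560x3 uint8, red, green, blue), "depth" (420x560 float32, m along the optical axis (not along the pixel's ray), 0 where there is no reading), "mtx" (3x3 intrinsics, pixels), "cam_to_world" (4x4, takes a point from camera to world coordinates). Camera axes: x right, y down, z forward; pixel columns grow to the right and rows downward; lengths in m; the calibration is good to about 2 mm. A picture is of the moment at which its call begins.
- hand_in(): hands the job in, once; it reports no verdict.
The state is a dict: "time_s": time; "joint_positions": joint angles; "qvel": joint speeds; "tau": joint torques, N m; "position": TCP position; "tcp_rot": TCP orientation; "force": force on the tool from outside, world axes, zero at the start; "moment": the same for the moment, N m; "opening": opening from 0.0 (shut) to 1.0 (fully open).
Only numpy, scipy, OpenCV 4.12 (cv2) and the standard library are available. Lean on these libraries where they do the work, as an engineer would, in place of code of your own. Each camera call takes 0.05 s, during which the arm holds its last target. There are 200 camera calls.

## Task

Clear the yard: sort the two wagons (one of them stands beneath the steel frame) into the broad shallow tray, standing on their wheels, and the loose piece of track into the narrower, deeper tray, flat with its rails up. The models are delicate: set the wagons down rather than dropping them, and do not tip them over or shift the mug, glue bottle or screwdriver. When all three are in their trays, press the plunger on the signalling panel right down to its stop to send 'yard clear', and let it spring back.

Things in the scene. Friction and masses are not known exactly. Their poses are not given: they have to be found in the camera images.
- van: Closed grey goods van (model wagon with a roof), 120 long (its x) x 36 wide (its y) x 55 high, 0.15 kg. Flat sides from 13 to 49 above the wheels' underside, to grip across the width. Origin: centre of its underside, at the wheels' lowest point; z up. Ends alike. It or the open wagon stands beneath the frame, roughly along the frame's x; the other is on the open board nearer the robot.
- open_wagon: Open-topped grey goods wagon, hollow, 120 long (its x) x 36 wide (its y) x 42 high, about 0.13 kg, walls 3 thick. Flat sides from 14 to 42 above its wheels' underside, to be gripped across the width. Origin: centre of its underside, at the wheels' lowest point; z up. Ends alike.
- track: Straight loose piece of track with a grey roadbed, 150 long (its x) x 40 wide (its y) x 20 high in all: the bed is 14 thick over the full width, two steel rails on top at 8.5 either side of the middle. About 0.09 kg. Lies flat on the board, rails up, near the robot. Origin: centre of its underside; z up.
- stock_tray: Broad shallow white plastic tray for wagons, fixed to the board: 200 (its x) x 190 (its y) outside, 20 high, walls and floor 4 thick. Origin: centre of its underside; z up. To the robot's left or right.
- track_tray: Narrower, deeper white plastic tray for track, fixed to the board: 210 (its x) x 130 (its y) outside, 40 high, walls and floor 4 thick. Origin: centre of its underside; z up. On the other side from the wagon tray.
- frame: Fixed frame of dark 20 mm steel tube, 100 deep (its x) x 340 wide (its y), underside 160 and top 180 above the board. Legs 20 square at the corners, 300 clear between along y. Two tubes along y at x -40 and +40, cross tubes at y -160, +160. Origin: on the board below its middle; -x faces the robot. A tool leaning back 40 degrees to -x can reach under and draw a wagon out.
- panel: Grey signalling panel box 80 x 80 x 40 high with a black collar (48 across) on top and the plunger in its middle, fixed to the board, right or left of the frame. Origin: centre of its underside.
- plunger_top (a point): Centre of the top face of the plunger's black round head (36 across); 72 above the board when up, 62 when fully down.
- plunger (a joint): Downward travel of the plunger in m: 0 up, 0.010 at its stop. Spring: starts to move at 2 N, about 6 N at the stop; springs back by itself.
- mug: White mug, 76 across, 90 high, a bystander on the other side of the frame from the panel. Origin: centre of its underside.
- glue: White glue bottle, 48 across, 120 high, a bystander standing beyond the frame. Origin: centre of its underside.
- screwdriver: Screwdriver lying beyond the frame, a bystander. Origin: below the middle of its length, on the board.

How it is judged (in metres and radians):
On the way, in this order (a step that is already met when the one before it is completed fails the run):
1. both wagons stand on their wheels in the broad shallow tray and the track lies flat, rails up, in the narrower deeper tray, all released and still (x of van in the frame of stock_tray between -0.085 and 0.085 m and y of van in the frame of stock_tray between -0.08 and 0.08 m and z of each of van, open_wagon in the frame of stock_tray below 0.01 m and angle between each of van, open_wagon, track's own z axis and vertical below 0.12 rad and linear speed of each of van, open_wagon, track below 0.02 m/s and contact force between the fingers and van below 0.3 N and x of open_wagon in the frame of stock_tray between -0.085 and 0.085 m and y of open_wagon in the frame of stock_tray between -0.08 and 0.08 m and contact force between the fingers and open_wagon below 0.3 N and x of track in the frame of track_tray between -0.075 and 0.075 m and y of track in the frame of track_tray between -0.055 and 0.055 m and z of track in the frame of track_tray below 0.01 m and contact force between the fingers and track below 0.3 N), for 0.2 s.
2. then the plunger is pressed down to its stop (at least 9 of its 10 mm) (value of joint plunger above 0.009 m), for 0.05 s.
At the end, for the whole second after the job is handed in: Both wagons stand upright (within 0.12 rad) on the floor of the broad shallow tray, the track lies flat (within 0.12 rad), rails up, on the floor of the narrower deeper tray, all released and at rest; the plunger is back up (within 1.5 mm) (all of step 1 and value of joint plunger below 0.0015 m); the robot touches nothing.
It fails at once if a wagon is tipped by more than 1 rad (angle between any of van, open_wagon's own z axis and vertical above 1 rad).
It fails at once if a wagon is dropped: it moves faster than 0.7 m/s (a fall of 25 mm) out of the fingers ((linear speed of van above 0.7 m/s and contact force between the fingers and van below 0.1 N) or (linear speed of open_wagon above 0.7 m/s and contact force between the fingers and open_wagon below 0.1 N)).
It fails at once if the mug, glue bottle or screwdriver is shifted by more than 30 mm (distance of any of mug, glue, screwdriver from where it was at the start of the episode above 0.03 m).
It also fails if it takes over 72 s, if anything falls off the work surface, if the arm or the gripper's body presses on something with over 40 N, if the wrist force passes 120 N, or if a joint passes its speed limit or range.

## Working session

There is one attempt and no reset: what is moved stays moved. The work goes in short steps, Python scripts to look and compute and a tool call to move; the robot and the scene stay as the last step left them, time stands still between calls to the robot, and variables do not carry over. Pictures are saved under pics/ and viewed, about 8 in all and at most 12, crops included, and the job is handed in when it is done.

Besides the shell and the picture viewer there is one more tool, called by a JSON object that holds its "api" and its "payload", one argument or row to a line. play_rows: Moves the arm, as the interface text tells. Its arguments: {"type":"object","properties":{"commands":{"type":"array"},"gripper":{"type":"number"}},"required":["commands"]}

```bash
ls; mkdir -p pics; python3 - <<'E'
from rig import *
import cv2,numpy as np
s=read_state();print(s)
for n in("top","side"):
    c=capture(n);np.savez(f"{n}.npz",**c);cv2.imwrite(f"pics/{n}0.png",cv2.cvtColor(c["frame"],cv2.COLOR_RGB2BGR));print(c["mtx"],c["cam_to_world"])
E
```

```text
pics
{'time_s': 0.0, 'joint_positions': array([-8.73469756e+01,  3.02793618e+01,  8.21554399e+01,  5.78607121e-04,
        6.76885068e+01, -1.02275031e+01]), 'qvel': array([ 0.06790261, -0.10367898, -0.0426502 ,  0.08005997, -0.10357325,
       -0.03551951]), 'tau': array([ 8.37607786e-05, -4.40039492e+01, -1.76592690e+01,  6.31551608e-02,
        5.82008378e-02, -1.70924523e-04]), 'position': array([ 0.13932199, -0.60858896,  0.24657258]), 'tcp_rot': array([[ 2.22914979e-01, -9.02844287e-05,  9.74837886e-01],
       [-9.74835593e-01,  2.15026267e-03,  2.22914653e-01],
       [-2.11628324e-03, -9.99997684e-01,  3.91313282e-04]]), 'force': array([ 0.06662986, -0.70616114, -0.72081295]), 'moment': array([-0.01555038,  0.02301762, -0.00235494]), 'opening': 1.000295802169278}
[[448.60245711   0.         288.55668206]
 [  0.         448.60245711 207.06836563]
 [  0.           0.           1.        ]] [[ 0.01168995 -0.99658629  0.08172589  0.50099412]
 [-0.99991415 -0.01116686  0.0068547  -0.01752489]
 [-0.00591868 -0.081799   -0.99663127  1.11063111]
 [ 0.          0.          0.          1.        ]]
[[506.62903316   0.         285.56465601]
 [  0.         506.62903316 207.01142563]
 [  0.           0.           1.        ]] [[-0.77708387 -0.31082963  0.54728932 -0.02242242]
 [-0.62929496  0.3680417  -0.68449482  0.78339488]
 [ 0.01133598 -0.8763163  -0.48160279  0.63795331]
 [ 0.          0.          0.          1.        ]]
```

View pics/top0.png

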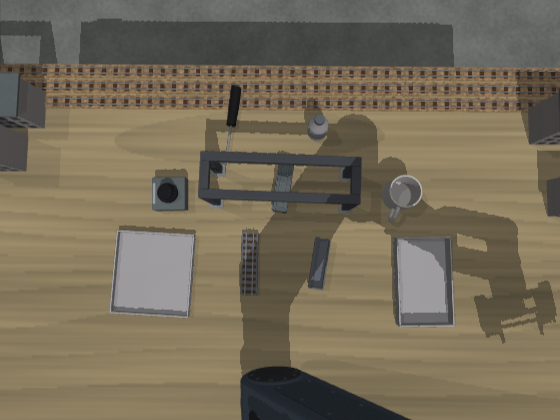

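View pics/side0.png

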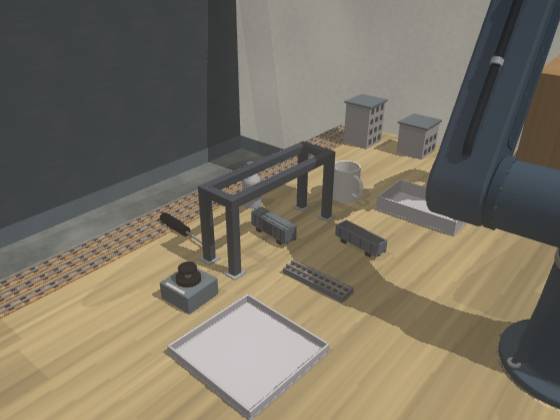

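The top view shows the stock tray at left (153,273), the track tray at right (425,280) and the panel at (169,193). The track is at (250,262), the near wagon at (319,263), and the other wagon is under the frame at (283,187). Next I fit poses from depth.

```bash
cat > h.py <<'E'
import numpy as np,cv2
def pts(c):
    d=c["depth"];v,u=np.mgrid[:d.shape[0],:d.shape[1]];K=c["mtx"]
    p=np.stack([(u-K[0,2])/K[0,0]*d,(v-K[1,2])/K[1,1]*d,d],-1)
    T=c["cam_to_world"];w=p@T[:3,:3].T+T[:3,3];w[d<=0]=np.nan;return w
def rect(w,box,z0,z1,msg):
    x0,x1,y0,y1=box
    m=(w[...,0]>x0)&(w[...,0]<x1)&(w[...,1]>y0)&(w[...,1]<y1)&(w[...,2]>z0)&(w[...,2]<z1)
    q=w[m]
    if len(q)<5: print(msg,"none",len(q));return
    (cx,cy),(a,b),th=cv2.minAreaRect((q[:,:2]*1000).astype(np.float32))
    if a<b: a,b,th=b,a,th+90
    th=(th+90)%180-90
    print(msg,"c %.1f %.1f long %.1f short %.1f long-axis-ang %.1f n%d z med %.1f max %.1f"%(cx,cy,a,b,th,len(q),np.median(q[:,2])*1e3,q[:,2].max()*1e3))
E
python3 - <<'E'
from h import *
t=dict(np.load("top.npz"));s=dict(np.load("side.npz"))
w=pts(t);ws=pts(s)
for u,v in [(153,273),(425,280),(250,262),(319,263),(283,200),(169,193),(280,160),(215,280),(282,172),(404,190),(235,105),(318,125)]:print((u,v),w[v,u].round(4))
for n,W in(("top",w),("side",ws)):
    rect(W,(.25,.5,-.13,-.0),.025,.08,n+" nearwagon")
    rect(W,(.25,.5,.0,.15),.008,.04,n+" track")
    rect(W,(.45,.7,-.06,.08),.012,.08,n+" farwagon")
    rect(W,(.45,.75,-.25,.25),.15,.2,n+" frame")
    rect(W,(.2,.5,.18,.48),.014,.04,n+" stock")
    rect(W,(.2,.5,-.5,-.2),.034,.06,n+" ttray")
    rect(W,(.45,.65,.2,.35),.06,.1,n+" plunger")
    rect(W,(.45,.65,.2,.35),.03,.045,n+" panel")
E
```

```text
(153, 273) [0.4261 0.3197 0.006 ]
(425, 280) [ 0.4172 -0.344   0.0064]
(250, 262) [0.4559 0.0822 0.0129]
(319, 263) [ 0.4557 -0.0853  0.0167]
(283, 200) [0.5921 0.0007 0.1787]
(169, 193) [0.6162 0.2695 0.0698]
(280, 160) [0.6764 0.008  0.1793]
(215, 280) [ 0.4103  0.1688 -0.002 ]
(282, 172) [0.6711 0.0063 0.0543]
(404, 190) [ 0.6375 -0.2958  0.0033]
(235, 105) [0.843  0.1259 0.0222]
(318, 125) [ 0.7712 -0.0754  0.1085]
top nearwagon c 448.7 -82.8 long 107.1 short 37.1 long-axis-ang -7.7 n188 z med 40.6 max 47.6
top track c 438.8 85.0 long 122.0 short 40.1 long-axis-ang -0.3 n843 z med 15.1 max 24.1
top farwagon c 568.8 29.9 long 255.2 short 57.8 long-axis-ang -21.0 n771 z med 50.8 max 61.0
top frame c 639.6 8.6 long 341.0 short 100.6 long-axis-ang 88.4 n3971 z med 179.5 max 185.0
top stock c 414.0 320.0 long 192.2 short 177.0 long-axis-ang 87.3 n470 z med 19.4 max 25.5
top ttray c 406.1 -334.3 long 189.6 short 132.4 long-axis-ang 1.7 n472 z med 38.8 max 45.2
top plunger c 618.7 280.0 long 34.7 short 33.8 long-axis-ang -83.9 n189 z med 71.7 max 75.9
top panel c 614.2 279.7 long 79.9 short 70.8 long-axis-ang -88.6 n674 z med 39.6 max 44.9
side nearwagon c 446.8 -78.7 long 111.7 short 43.0 long-axis-ang -7.5 n584 z med 34.2 max 43.4
side track c 436.7 89.0 long 125.7 short 45.9 long-axis-ang -1.7 n850 z med 14.4 max 21.5
side farwagon c 576.8 23.7 long 238.7 short 141.0 long-axis-ang 6.6 n1092 z med 40.7 max 56.0
side frame c 635.9 11.1 long 343.5 short 104.7 long-axis-ang 87.9 n3339 z med 175.4 max 181.9
side stock c 413.6 322.2 long 191.8 short 181.4 long-axis-ang 87.2 n1012 z med 18.3 max 22.8
side ttray c 402.5 -330.0 long 192.2 short 136.0 long-axis-ang 0.6 n212 z med 37.0 max 41.3
side plunger c 615.8 283.5 long 35.3 short 35.2 long-axis-ang 0.7 n209 z med 70.8 max 73.5
side panel c 612.9 283.6 long 82.1 short 75.6 long-axis-ang -88.7 n787 z med 38.9 max 45.0
```

```bash
python3 - <<'E'
from h import *
t=dict(np.load("top.npz"));s=dict(np.load("side.npz"))
for n,W in(("top",pts(t)),("side",pts(s))):
    rect(W,(.35,.56,-.14,-.04),.027,.08,n+" nearwagon")
    rect(W,(.3,.56,.05,.13),.008,.04,n+" track")
    rect(W,(.53,.72,-.05,.06),.049,.075,n+" far roof")
    rect(W,(.53,.72,-.045,.048),.02,.075,n+" far all")
    rect(W,(.28,.56,.18,.48),.014,.04,n+" stock")
    rect(W,(.28,.56,-.5,-.2),.034,.06,n+" ttray")
    rect(W,(.5,.75,-.4,-.2),.05,.1,n+" mug")
    W2=W[(abs(W[...,0]-.45)<.05)&(abs(W[...,1]-.2)<.04)] ;print("board z",np.nanmedian(W2[...,2]), "tray r")
E
```

```text
top nearwagon c 455.1 -83.6 long 120.0 short 37.1 long-axis-ang -7.7 n216 z med 40.9 max 47.6
top track c 452.2 84.9 long 148.9 short 40.1 long-axis-ang -0.3 n1018 z med 15.1 max 24.1
top far roof c 634.1 5.8 long 111.7 short 35.8 long-axis-ang -8.3 n466 z med 53.3 max 61.0
top far all c 633.0 6.0 long 113.8 short 37.7 long-axis-ang -8.2 n582 z med 52.4 max 61.0
top stock c 425.6 319.5 long 200.3 short 192.1 long-axis-ang -2.8 n634 z med 19.4 max 26.3
top ttray c 436.9 -325.8 long 251.3 short 147.7 long-axis-ang 2.0 n597 z med 39.0 max 58.3
top mug c 610.5 -278.1 long 103.1 short 74.7 long-axis-ang 8.1 n509 z med 78.5 max 93.5
board z 0.0007831141678600329 tray r
side nearwagon c 452.0 -79.4 long 122.0 short 43.3 long-axis-ang -7.8 n599 z med 35.4 max 43.4
side track c 450.5 88.6 long 153.3 short 45.9 long-axis-ang -1.7 n995 z med 14.4 max 21.5
side far roof c 635.3 8.9 long 125.2 short 35.8 long-axis-ang -7.9 n375 z med 52.6 max 56.0
side far all c 634.7 10.3 long 126.9 short 40.6 long-axis-ang -6.3 n889 z med 46.3 max 56.0
side stock c 424.3 321.8 long 202.9 short 192.1 long-axis-ang -2.8 n1383 z med 18.3 max 22.8
side ttray c 439.2 -328.1 long 255.2 short 148.6 long-axis-ang 5.3 n319 z med 37.3 max 59.9
side mug c 611.0 -265.9 long 108.3 short 70.7 long-axis-ang -51.2 n632 z med 73.3 max 91.0
board z 0.00028347711005238807 tray r
```

```bash
cat >> h.py <<'E'
from scipy.spatial.transform import Rotation as Ro
def Rt(yaw,lean):
    z=Ro.from_euler('z',yaw,degrees=True).as_matrix();l=np.radians(lean)
    x=z@[0,-1,0];y=z@[np.sin(l),0,-np.cos(l)];return np.c_[x,y,np.cross(x,y)]
def go(G,yaw,lean,s,back=0.0,label=""):
    "G grasp point m; prints shift, rotvec from state s to be there (back m retracted along tool)"
    R=Rt(yaw,lean);p=np.array(G)-(.006+back)*R[:,1]
    print(label,"tcp",p.round(4),"shift",(p-s["position"]).round(4),"turn",Ro.from_matrix(R@s["tcp_rot"].T).as_rotvec().round(4))
E
python3 - <<'E'
import rig;print([n for n in dir(rig) if n[0]!='_'])
from rig import *
from h import *
s=read_state()
go((.6206,.0094,.033),-8,40,s,.17,"van pre")
W=pts(dict(np.load("top.npz")));rect(W,(.28,.55,-.42,-.25),.034,.044,"ttray");rect(W,(.28,.52,-.42,-.25),.034,.05,"ttray")
W=pts(dict(np.load("side.npz")));rect(W,(.28,.55,-.42,-.25),.034,.044,"ttray s")
E
```

```text
['PlanningError', 'capture', 'hand_in', 'read_state']
van pre tcp [0.5086 0.0251 0.1678] shift [ 0.3693  0.6338 -0.0788] turn [ 0.028  -0.701  -0.3501]
ttray c 416.2 -334.0 long 210.0 short 132.4 long-axis-ang 1.7 n582 z med 38.9 max 43.9
ttray c 415.6 -334.0 long 208.6 short 132.4 long-axis-ang 1.7 n555 z med 38.9 max 45.5
ttray s c 412.9 -330.0 long 212.4 short 136.0 long-axis-ang 0.8 n289 z med 37.1 max 42.2
```

{"api": "play_rows", "payload": {
  "commands": [
    [[0.06,0.06,0.0],[0,-0.1,-0.05]],
    [[0.37,0.634,-0.02],[0.028,-0.701,-0.35]],
    [[0.37,0.634,-0.02],[0.028,-0.701,-0.35]],
    [[0.37,0.634,-0.04],[0.028,-0.701,-0.35]],
    [[0.37,0.634,-0.04],[0.028,-0.701,-0.35]],
    [[0.37,0.634,-0.06],[0.028,-0.701,-0.35]],
    [[0.37,0.634,-0.079],[0.028,-0.701,-0.35]],
    [[0.37,0.634,-0.079],[0.028,-0.701,-0.35]],
    [[0.37,0.634,-0.079],[0.028,-0.701,-0.35]],
    [[0.37,0.634,-0.079],[0.028,-0.701,-0.35]]
  ],
  "gripper": 0.087
}}

```text
time_s: 1.35
position: [0.4428, -0.1037, 0.1935]
tcp_rot: [[-0.141, 0.639, 0.757], [-0.99, -0.093, -0.106], [0.002, -0.764, 0.645]]
force: [2.1, -0.5, 0.3]
opening: 1.002
```

```bash
cat > st.py <<'E'
from rig import *
from h import *
import sys
s=read_state();print(round(s["time_s"],2),s["joint_positions"].round(1),s["position"].round(4),s["force"].round(1),round(s["opening"],3))
E
python3 - <<'E'
from st import *
go((.6206,.0094,.033),-8,40,s,.17,"pre");go((.6206,.0094,.033),-8,40,s,0,"grasp")
E
```

```text
1.35 [-40.2  23.1 137.7 127.9  25.6 -66.4] [ 0.4428 -0.1037  0.1935] [ 2.1 -0.5  0.3] 1.002
pre tcp [0.5086 0.0251 0.1678] shift [ 0.0658  0.1289 -0.0257] turn [0.0027 0.0029 0.002 ]
grasp tcp [0.6168 0.0099 0.0376] shift [ 0.174   0.1137 -0.1559] turn [0.0027 0.0029 0.002 ]
```

{"api": "play_rows", "payload": {
  "commands": [
    [[0.066,0.129,-0.026],[0,0,0]],
    [[0.066,0.129,-0.026],[0,0,0]],
    [[0.066,0.129,-0.026],[0,0,0]],
    [[0.066,0.129,-0.026],[0,0,0]],
    [[0.066,0.129,-0.026],[0,0,0]],
    [[0.066,0.129,-0.026],[0,0,0]]
  ]
}}

```text
time_s: 2.1
position: [0.5078, 0.0226, 0.168]
tcp_rot: [[-0.143, 0.638, 0.756], [-0.99, -0.094, -0.108], [0.003, -0.764, 0.645]]
force: [0.4, -0.1, -0.7]
opening: 0.999
```

```bash
python3 - <<'E'
from st import *
go((.6206,.0094,.033),-8,40,s,.17,"pre");go((.6206,.0094,.033),-8,40,s,0,"grasp")
E
```

```text
2.1 [-11.   28.9 130.8 175.   19.8 -87.5] [0.5078 0.0226 0.168 ] [ 0.4 -0.1 -0.7] 0.999
pre tcp [0.5086 0.0251 0.1678] shift [ 0.0007  0.0026 -0.0002] turn [0.003 0.003 0.004]
grasp tcp [0.6168 0.0099 0.0376] shift [ 0.109  -0.0126 -0.1304] turn [0.003 0.003 0.004]
```

{"api": "play_rows", "payload": {
  "commands": [
    [[0.03,-0.002,-0.036],[0.003,0.003,0.004]],
    [[0.06,-0.006,-0.072],[0.003,0.003,0.004]],
    [[0.085,-0.009,-0.102],[0.003,0.003,0.004]],
    [[0.1,-0.0115,-0.12],[0.003,0.003,0.004]],
    [[0.109,-0.0126,-0.13],[0.003,0.003,0.004]],
    [[0.109,-0.0126,-0.13],[0.003,0.003,0.004]],
    [[0.109,-0.0126,-0.13],[0.003,0.003,0.004]]
  ]
}}

```text
time_s: 2.98
position: [0.6165, 0.0111, 0.0386]
tcp_rot: [[-0.137, 0.637, 0.759], [-0.991, -0.088, -0.105], [-0.0, -0.766, 0.643]]
force: [-0.4, 0.3, 1.1]
opening: 0.997
```

```bash
python3 - <<'E'
from st import *
go((.6206,.0094,.033),-8,40,s,0,"grasp")
c=capture("side");cv2.imwrite("pics/g1.png",cv2.resize(cv2.cvtColor(c["frame"],cv2.COLOR_RGB2BGR)[120:300,170:410],None,fx=3,fy=3))
E
```

```text
2.98 [-10.   48.9 117.4 177.   26.3 -88.9] [0.6165 0.0111 0.0386] [-0.4  0.3  1.1] 0.997
grasp tcp [0.6168 0.0099 0.0376] shift [ 0.0002 -0.0011 -0.001 ] turn [-0.0001  0.0002 -0.0018]
```

View pics/g1.png

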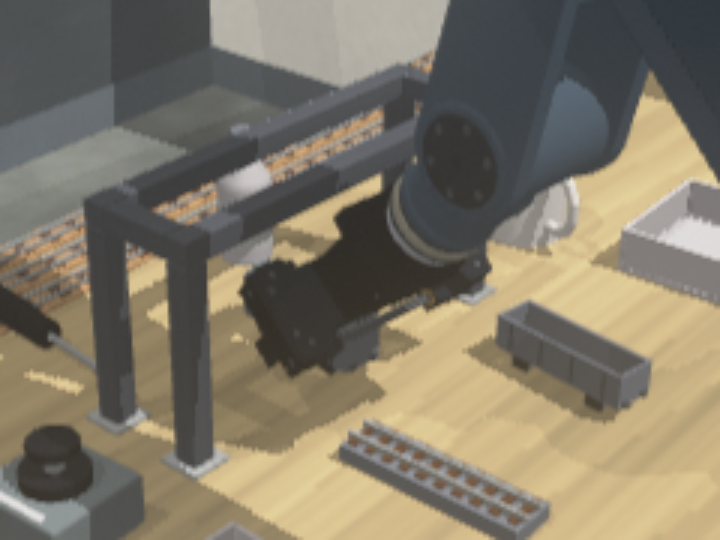

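The side crop shows the gripper body under the front tube with clearance, van between the fingers. I close the fingers.

{"api": "play_rows", "payload": {
  "commands": [
    [[0,0,0],[0,0,0]],
    [[0,0,0],[0,0,0]],
    [[0,0,0],[0,0,0]],
    [[0,0,0],[0,0,0]],
    [[0,0,0],[0,0,0]],
    [[0,0,0.003],[0,0,0]],
    [[0,0,0.006],[0,0,0]],
    [[0,0,0.01],[0,0,0]],
    [[0,0,0.01],[0,0,0]]
  ],
  "gripper": 0.02
}}

```text
time_s: 4.15
position: [0.6173, 0.0115, 0.0484]
tcp_rot: [[-0.136, 0.637, 0.758], [-0.991, -0.088, -0.104], [-0.0, -0.765, 0.644]]
force: [0.2, -1.1, -0.5]
opening: 0.414
```

{"api": "play_rows", "payload": {
  "commands": [
    [[-0.02,0.003,0.005],[0,0,0]],
    [[-0.05,0.007,0.015],[0,0,0]],
    [[-0.08,0.011,0.025],[0,0,0]],
    [[-0.105,0.015,0.035],[0,0,0]],
    [[-0.13,0.018,0.04],[0,0,0]],
    [[-0.14,0.02,0.04],[0,0,0]],
    [[-0.14,0.02,0.04],[0,0,0]]
  ]
}}

```text
time_s: 5.03
position: [0.4766, 0.0317, 0.0878]
tcp_rot: [[-0.136, 0.636, 0.76], [-0.991, -0.087, -0.105], [-0.0, -0.767, 0.642]]
force: [0.6, -0.5, -0.2]
opening: 0.412
```

```bash
python3 - <<'E'
from st import *
go((.438,.3624,.085),-2.8,40,s,0,"above tray");go((.438,.3624,.039),-2.8,40,s,0,"place")
E
```

```text
5.03 [-10.8  45.3 137.9 177.2  43.1 -90.2] [0.4766 0.0317 0.0878] [ 0.6 -0.5 -0.2] 0.412
above tray tcp [0.4341 0.3626 0.0896] shift [-0.0424  0.3309  0.0018] turn [-0.0003 -0.001   0.088 ]
place tcp [0.4341 0.3626 0.0436] shift [-0.0424  0.3309 -0.0442] turn [-0.0003 -0.001   0.088 ]
```

{"api": "play_rows", "payload": {
  "commands": [
    [[0.0,0.03,0.002],[0,0,0.02]],
    [[0.0,0.075,0.002],[0,0,0.04]],
    [[0.0,0.12,0.002],[0,0,0.06]],
    [[-0.005,0.165,0.002],[0,0,0.08]],
    [[-0.015,0.21,0.002],[0,0,0.088]],
    [[-0.025,0.25,0.002],[0,0,0.088]],
    [[-0.035,0.29,0.002],[0,0,0.088]],
    [[-0.042,0.32,0.002],[0,0,0.088]],
    [[-0.0424,0.331,0.002],[0,0,0.088]],
    [[-0.0424,0.331,0.002],[0,0,0.088]]
  ]
}}

```text
time_s: 6.28
position: [0.4354, 0.3643, 0.0904]
tcp_rot: [[-0.047, 0.644, 0.764], [-0.999, -0.029, -0.038], [-0.002, -0.765, 0.644]]
force: [0.6, -0.1, -1.0]
opening: 0.412
```

```bash
python3 - <<'E'
from st import *
go((.438,.3624,.038),-2.8,40,s,0,"place")
c=capture("side");cv2.imwrite("pics/v1.png",cv2.cvtColor(c["frame"],cv2.COLOR_RGB2BGR))
E
```

```text
6.28 [  41.4   42.1  115.6  252.8   27.9 -124.1] [0.4354 0.3643 0.0904] [ 0.6 -0.1 -1. ] 0.412
place tcp [0.4341 0.3626 0.0426] shift [-0.0012 -0.0017 -0.0478] turn [-0.002   0.0022 -0.0014]
```

View pics/v1.png

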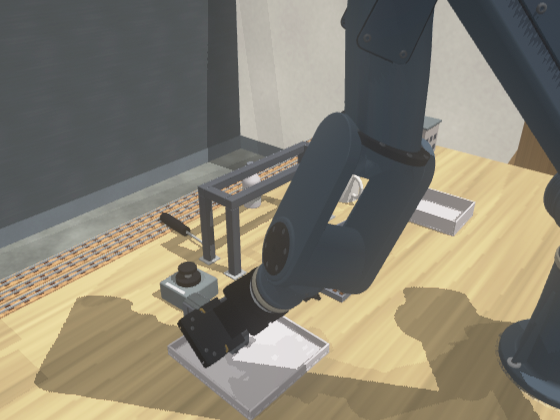

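The view shows the tool above the stock tray (about 230,340), clear of the panel, with the van hidden behind it. I lower gently.

{"api": "play_rows", "payload": {
  "commands": [
    [[-0.001,-0.002,-0.012],[0,0,0]],
    [[-0.001,-0.002,-0.025],[0,0,0]],
    [[-0.001,-0.002,-0.035],[0,0,0]],
    [[-0.001,-0.002,-0.041],[0,0,0]],
    [[-0.001,-0.002,-0.045],[0,0,0]],
    [[-0.001,-0.002,-0.047],[0,0,0]],
    [[-0.001,-0.002,-0.048],[0,0,0]],
    [[-0.001,-0.002,-0.048],[0,0,0]]
  ]
}}

```text
time_s: 7.32
position: [0.434, 0.36, 0.0442]
tcp_rot: [[-0.049, 0.646, 0.762], [-0.999, -0.032, -0.038], [-0.0, -0.763, 0.646]]
force: [-5.2, -1.2, 11.4]
opening: 0.409
```

```bash
python3 - <<'E'
from st import *
print(s["tcp_rot"].round(3))
E
```

```text
7.33 [  41.2   48.2  116.3  241.6   30.7 -111.4] [0.434  0.36   0.0442] [-5.2 -1.2 11.4] 0.409
[[-0.049  0.646  0.762]
 [-0.999 -0.032 -0.038]
 [-0.    -0.763  0.646]]
```

{"api": "play_rows", "payload": {
  "commands": [
    [[0,0,0.0012],[0,0,0]],
    [[0,0,0.0012],[0,0,0]]
  ]
}}

```text
time_s: 7.58
position: [0.434, 0.3604, 0.0442]
tcp_rot: [[-0.049, 0.644, 0.764], [-0.999, -0.031, -0.038], [-0.0, -0.765, 0.645]]
force: [-2.5, -0.3, 7.1]
opening: 0.412
```

{"api": "play_rows", "payload": {
  "commands": [
    [[0,0,0],[0,0,0]],
    [[0,0,0],[0,0,0]],
    [[0,0,0],[0,0,0]],
    [[0,0,0],[0,0,0]]
  ],
  "gripper": 0.052
}}

```text
time_s: 8.07
position: [0.4339, 0.3605, 0.043]
tcp_rot: [[-0.049, 0.642, 0.765], [-0.999, -0.032, -0.038], [0.0, -0.766, 0.643]]
force: [-1.0, 0.4, 0.8]
opening: 0.59
```

{"api": "play_rows", "payload": {
  "commands": [
    [[-0.013,0.0,0.015],[0,0,0]],
    [[-0.032,0.0,0.038],[0,0,0]],
    [[-0.064,0.001,0.076],[0,0,0]],
    [[-0.09,0.001,0.107],[0,0,0]],
    [[-0.1,0.001,0.12],[0,0,0]],
    [[-0.1,0.001,0.12],[0,0,0]]
  ]
}}

```text
time_s: 8.82
position: [0.335, 0.3504, 0.1518]
tcp_rot: [[-0.037, 0.652, 0.757], [-0.999, -0.014, -0.038], [-0.014, -0.758, 0.652]]
force: [0.5, 0.3, -1.1]
opening: 0.598
```

```bash
python3 - <<'E'
from st import *
go((.453,-.082,.13),-7.7,0,s,0,"open above")
c=capture("top");cv2.imwrite("pics/v2.png",cv2.cvtColor(c["frame"],cv2.COLOR_RGB2BGR))
W=pts(c);rect(W,(.34,.52,.32,.41),.045,.065,"van")
E
```

```text
8.82 [  50.    32.7  123.8  261.9   30.9 -126.1] [0.335  0.3504 0.1518] [ 0.5  0.3 -1.1] 0.598
open above tcp [ 0.453 -0.082  0.136] shift [ 0.118  -0.4324 -0.0158] turn [ 0.0474  0.7089 -0.0879]
van c 455.6 358.6 long 119.7 short 38.4 long-axis-ang -2.8 n836 z med 56.8 max 64.7
```

View pics/v2.png

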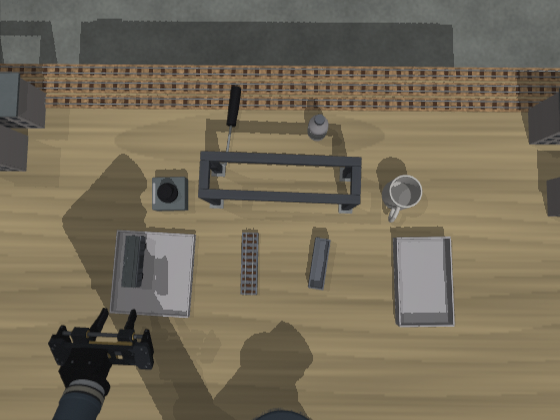

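The top view shows the van upright in the stock tray (133,260), with everything else undisturbed. I swing back to the middle with the lean kept, then straighten the tool.

{"api": "play_rows", "payload": {
  "commands": [
    [[0.04,-0.04,0.02],[0,0,0]],
    [[0.08,-0.09,0.04],[0,0,0]],
    [[0.12,-0.14,0.06],[0,0,0]],
    [[0.15,-0.19,0.08],[0,0,0]],
    [[0.165,-0.24,0.08],[0,0,0]],
    [[0.165,-0.29,0.08],[0,0,0]],
    [[0.165,-0.34,0.08],[0,0,0]],
    [[0.165,-0.39,0.08],[0,0.1,0]],
    [[0.165,-0.42,0.08],[0,0.25,0]],
    [[0.165,-0.43,0.08],[0,0.4,0]]
  ],
  "gripper": 0.087
}}

```text
time_s: 10.12
position: [0.5217, 0.0959, 0.242]
tcp_rot: [[-0.009, 0.671, 0.741], [-0.999, 0.029, -0.038], [-0.047, -0.741, 0.67]]
force: [0.0, -0.4, -0.1]
opening: 1.001
```

```bash
python3 - <<'E'
from st import *
go((.453,-.082,.13),-7.7,0,s,0,"open above")
E
```

```text
10.12 [ -4.   18.3 125.1 141.3   7.  -52.3] [0.5217 0.0959 0.242 ] [ 0.  -0.4 -0.1] 1.001
open above tcp [ 0.453 -0.082  0.136] shift [-0.0687 -0.1779 -0.106 ] turn [ 0.0082  0.7366 -0.1029]
```

{"api": "play_rows", "payload": {
  "commands": [
    [[-0.02,-0.05,0.0],[0,0.2,0]],
    [[-0.04,-0.1,0.0],[0,0.4,-0.05]],
    [[-0.06,-0.15,0.0],[0,0.6,-0.1]],
    [[-0.069,-0.178,-0.02],[0.008,0.737,-0.103]],
    [[-0.069,-0.178,-0.06],[0.008,0.737,-0.103]],
    [[-0.069,-0.178,-0.06],[0.008,0.737,-0.103]],
    [[-0.069,-0.178,-0.06],[0.008,0.737,-0.103]],
    [[-0.069,-0.178,-0.06],[0.008,0.737,-0.103]]
  ]
}}

```text
time_s: 11.12
position: [0.4702, -0.0425, 0.1987]
tcp_rot: [[-0.072, 0.247, 0.966], [-0.995, 0.05, -0.087], [-0.07, -0.968, 0.242]]
force: [0.9, 1.1, 0.7]
opening: 0.999
```

```bash
python3 - <<'E'
from st import *
go((.453,-.082,.13),-7.7,0,s,0,"open above")
go((.453,-.082,.029),-7.7,0,s,0,"open grasp")
E
```

```text
11.12 [-23.9  19.4 115.9  15.3  33.7  58.7] [ 0.4702 -0.0425  0.1987] [0.9 1.1 0.7] 0.999
open above tcp [ 0.453 -0.082  0.136] shift [-0.0172 -0.0395 -0.0627] turn [-0.0441  0.2506 -0.0536]
open grasp tcp [ 0.453 -0.082  0.035] shift [-0.0172 -0.0395 -0.1637] turn [-0.0441  0.2506 -0.0536]
```

{"api": "play_rows", "payload": {
  "commands": [
    [[-0.0172,-0.0395,-0.04],[-0.044,0.2506,-0.0536]],
    [[-0.0172,-0.0395,-0.05],[-0.044,0.2506,-0.0536]],
    [[-0.0172,-0.0395,-0.063],[-0.044,0.2506,-0.0536]],
    [[-0.0172,-0.0395,-0.063],[-0.044,0.2506,-0.0536]],
    [[-0.0172,-0.0395,-0.063],[-0.044,0.2506,-0.0536]]
  ]
}}

```text
time_s: 11.75
position: [0.4531, -0.0796, 0.1368]
tcp_rot: [[-0.131, 0.007, 0.991], [-0.991, 0.002, -0.131], [-0.003, -1.0, 0.006]]
force: [-0.2, -0.3, 0.0]
opening: 0.998
```

```bash
python3 - <<'E'
from st import *
go((.453,-.082,.029),-7.7,0,s,0,"open grasp")
E
```

```text
11.75 [-24.1  28.5 111.6   0.4  39.6  73.2] [ 0.4531 -0.0796  0.1368] [-0.2 -0.3  0. ] 0.998
open grasp tcp [ 0.453 -0.082  0.035] shift [-1.000e-04 -2.400e-03 -1.018e-01] turn [-0.002   0.0068 -0.0025]
```

{"api": "play_rows", "payload": {
  "commands": [
    [[0,-0.0024,-0.035],[-0.002,0.007,-0.002]],
    [[0,-0.0024,-0.07],[-0.002,0.007,-0.002]],
    [[0,-0.0024,-0.092],[-0.002,0.007,-0.002]],
    [[0,-0.0024,-0.102],[-0.002,0.007,-0.002]],
    [[0,-0.0024,-0.102],[-0.002,0.007,-0.002]]
  ]
}}

```text
time_s: 12.38
position: [0.4537, -0.0821, 0.035]
tcp_rot: [[-0.133, 0.0, 0.991], [-0.991, -0.0, -0.133], [0.0, -1.0, 0.0]]
force: [0.5, 0.2, 0.4]
opening: 1.0
```

{"api": "play_rows", "payload": {
  "commands": [
    [[0,0,0],[0,0,0]],
    [[0,0,0],[0,0,0]],
    [[0,0,0],[0,0,0]],
    [[0,0,0],[0,0,0]],
    [[0,0,0],[0,0,0]],
    [[0,0,0.005],[0,0,0]],
    [[0,0,0.02],[0,0,0]],
    [[0,0,0.05],[0,0,0]],
    [[0,0,0.08],[0,0,0]],
    [[0,0,0.08],[0,0,0]]
  ],
  "gripper": 0.02
}}

```text
time_s: 13.62
position: [0.455, -0.0828, 0.1172]
tcp_rot: [[-0.133, 0.005, 0.991], [-0.991, -0.003, -0.133], [0.002, -1.0, 0.005]]
force: [0.2, -0.1, -1.0]
opening: 0.412
```

```bash
python3 - <<'E'
from st import *
print(s["tcp_rot"][:,0].round(3))
# tray-local (0.005,-0.042)
go((.423,.275,.11),-2.8,0,s,0,"above")
E
```

```text
13.62 [-24.2  30.9 112.   -0.   36.8  73.5] [ 0.455  -0.0828  0.1172] [ 0.2 -0.1 -1. ] 0.412
[-0.133 -0.991  0.002]
above tcp [0.423 0.275 0.116] shift [-0.032   0.3578 -0.0012] turn [0.0026 0.0053 0.085 ]
```

{"api": "play_rows", "payload": {
  "commands": [
    [[0,0.03,0],[0,0,0.02]],
    [[-0.005,0.08,0],[0,0,0.04]],
    [[-0.01,0.13,0],[0,0,0.06]],
    [[-0.015,0.18,0],[0,0,0.085]],
    [[-0.02,0.23,0],[0.0026,0.005,0.085]],
    [[-0.025,0.28,0],[0.0026,0.005,0.085]],
    [[-0.03,0.32,0],[0.0026,0.005,0.085]],
    [[-0.032,0.35,0],[0.0026,0.005,0.085]],
    [[-0.032,0.36,0],[0.0026,0.005,0.085]],
    [[-0.032,0.36,0],[0.0026,0.005,0.085]]
  ]
}}

```text
time_s: 14.88
position: [0.4212, 0.2777, 0.1143]
tcp_rot: [[-0.048, -0.006, 0.999], [-0.999, 0.001, -0.048], [-0.001, -1.0, -0.006]]
force: [-0.3, 0.3, -2.9]
opening: 0.41
```

```bash
python3 - <<'E'
from st import *
go((.423,.277,.0335),-2.8,0,s,0,"place")
E
```

```text
14.88 [ 20.6  33.3 105.7   0.3  41.2 113.1] [0.4212 0.2777 0.1143] [-0.3  0.3 -2.9] 0.41
place tcp [0.423  0.277  0.0395] shift [ 0.0018 -0.0007 -0.0748] turn [-0.0012 -0.0061 -0.0011]
```

{"api": "play_rows", "payload": {
  "commands": [
    [[0.002,0,-0.03],[0,-0.006,0]],
    [[0.002,0,-0.055],[0,-0.006,0]],
    [[0.002,0,-0.067],[0,-0.006,0]],
    [[0.002,0,-0.072],[0,-0.006,0]],
    [[0.002,0,-0.0745],[0,-0.006,0]],
    [[0.002,0,-0.0745],[0,-0.006,0]],
    [[0.002,0,-0.0745],[0,-0.006,0]]
  ]
}}

```text
time_s: 15.75
position: [0.4235, 0.2766, 0.0419]
tcp_rot: [[-0.048, 0.001, 0.999], [-0.999, 0.001, -0.048], [-0.001, -1.0, 0.001]]
force: [-1.0, -5.5, 7.3]
opening: 0.416
```

{"api": "play_rows", "payload": {
  "commands": [
    [[0,0,0.001],[0,0,0]],
    [[0,0,0.001],[0,0,0]]
  ]
}}

```text
time_s: 16.0
position: [0.4245, 0.2779, 0.0419]
tcp_rot: [[-0.049, 0.003, 0.999], [-0.999, 0.003, -0.049], [-0.003, -1.0, 0.003]]
force: [0.2, -1.7, 4.6]
opening: 0.406
```

{"api": "play_rows", "payload": {
  "commands": [
    [[0,0,0],[0,0,0]],
    [[0,0,0],[0,0,0]],
    [[0,0,0],[0,0,0]],
    [[0,0,0.002],[0,0,0]],
    [[0,0,0.03],[0,0,0]],
    [[0,0,0.07],[0,0,0]],
    [[0,0,0.1],[0,0,0]],
    [[0,-0.05,0.1],[0,0,0.02]],
    [[0.01,-0.11,0.1],[0,0,0.04]],
    [[0.02,-0.16,0.1],[0,0,0.04]]
  ],
  "gripper": 0.05
}}

```text
time_s: 17.25
position: [0.4437, 0.1162, 0.1416]
tcp_rot: [[-0.008, 0.001, 1.0], [-1.0, 0.002, -0.008], [-0.002, -1.0, 0.001]]
force: [1.5, 0.6, -0.6]
opening: 0.57
```

```bash
python3 - <<'E'
from st import *
go((.451,.0865,.0216),-1,0,s,0,"track grasp")
c=capture("top");cv2.imwrite("pics/o2.png",cv2.cvtColor(c["frame"],cv2.COLOR_RGB2BGR)[210:340,90:290].repeat(4,0).repeat(4,1)[:600,:800])
W=pts(c);rect(W,(.34,.53,.32,.42),.045,.065,"van");rect(W,(.34,.52,.23,.32),.03,.06,"open")
E
```

```text
17.25 [  0.6  28.  111.4   0.2  40.6  91. ] [0.4437 0.1162 0.1416] [ 1.5  0.6 -0.6] 0.57
track grasp tcp [0.451  0.0865 0.0276] shift [ 0.0073 -0.0297 -0.114 ] turn [-0.0018  0.0015 -0.0092]
van c 455.4 358.6 long 120.2 short 38.5 long-axis-ang -3.6 n843 z med 56.9 max 64.8
open c 454.6 276.2 long 62.8 short 36.8 long-axis-ang -3.8 n92 z med 44.3 max 48.6
```

View pics/o2.png

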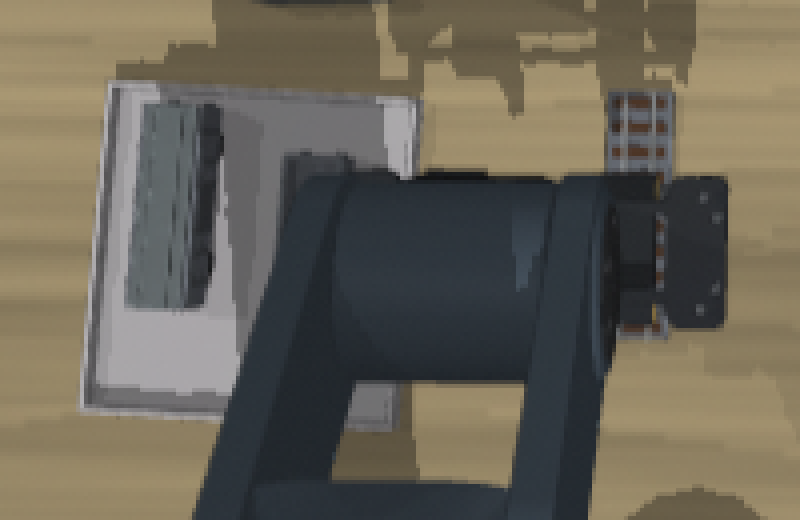

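The crop shows both wagons in the stock tray. The open one is partly hidden by the arm, and the gripper is nearly over the track. Next I grasp the track.

{"api": "play_rows", "payload": {
  "commands": [
    [[0.0073,-0.0297,-0.01],[0,0,-0.009]],
    [[0.0073,-0.0297,-0.04],[0,0,-0.009]],
    [[0.0073,-0.0297,-0.08],[0,0,-0.009]],
    [[0.0073,-0.0297,-0.1],[0,0,-0.009]],
    [[0.0073,-0.0297,-0.11],[0,0,-0.009]],
    [[0.0073,-0.0297,-0.1135],[0,0,-0.009]],
    [[0.0073,-0.0297,-0.1135],[0,0,-0.009]]
  ],
  "gripper": 0.08
}}

```text
time_s: 18.18
position: [0.4513, 0.0882, 0.0282]
tcp_rot: [[-0.018, 0.002, 1.0], [-1.0, 0.002, -0.018], [-0.002, -1.0, 0.002]]
force: [0.2, -0.2, 0.3]
opening: 0.916
```

{"api": "play_rows", "payload": {
  "commands": [
    [[0,0,0],[0,0,0]],
    [[0,0,0],[0,0,0]],
    [[0,0,0],[0,0,0]],
    [[0,0,0],[0,0,0]],
    [[0,0,0],[0,0,0]],
    [[0,0,0.005],[0,0,0]],
    [[0,0,0.03],[0,0,0]],
    [[0,0,0.08],[0,0,0]],
    [[0,0,0.1],[0,0,0]],
    [[0,0,0.1],[0,0,0]]
  ],
  "gripper": 0.02
}}

```text
time_s: 19.42
position: [0.4519, 0.0881, 0.1293]
tcp_rot: [[-0.018, 0.005, 1.0], [-1.0, 0.002, -0.018], [-0.002, -1.0, 0.005]]
force: [0.2, -0.7, -0.3]
opening: 0.458
```

```bash
python3 - <<'E'
from st import *
go((.415,-.333,.12),1.5,0,s,0,"above")
E
```

```text
19.43 [ -3.   29.4 111.8   0.2  38.5  87.9] [0.4519 0.0881 0.1293] [ 0.2 -0.7 -0.3] 0.458
above tcp [ 0.415 -0.333  0.126] shift [-0.0369 -0.4211 -0.0033] turn [-0.0018  0.0048  0.044 ]
```

{"api": "play_rows", "payload": {
  "commands": [
    [[0,-0.03,0],[0,0,0.01]],
    [[0,-0.08,0],[0,0,0.02]],
    [[0,-0.13,0],[0,0,0.03]],
    [[0,-0.185,0],[0,0,0.04]],
    [[-0.005,-0.24,0],[0,0.005,0.044]],
    [[-0.015,-0.295,0],[0,0.005,0.044]],
    [[-0.025,-0.345,0],[0,0.005,0.044]],
    [[-0.033,-0.39,0],[0,0.005,0.044]],
    [[-0.037,-0.421,-0.003],[0,0.005,0.044]],
    [[-0.037,-0.421,-0.003],[0,0.005,0.044]]
  ]
}}

```text
time_s: 20.68
position: [0.4133, -0.335, 0.1232]
tcp_rot: [[0.022, -0.005, 1.0], [-1.0, 0.002, 0.022], [-0.003, -1.0, -0.005]]
force: [0.0, 1.0, -0.5]
opening: 0.453
```

{"api": "play_rows", "payload": {
  "commands": [
    [[0,0,-0.015],[0,0,0]],
    [[0,0,-0.045],[0,0,0]],
    [[0,0,-0.07],[0,0,0]],
    [[0,0,-0.08],[0,0,0]],
    [[0,0,-0.085],[0,0,0]],
    [[0,0,-0.085],[0,0,0]]
  ]
}}

```text
time_s: 21.42
position: [0.4142, -0.3326, 0.0398]
tcp_rot: [[0.027, -0.004, 1.0], [-1.0, 0.002, 0.027], [-0.002, -1.0, -0.004]]
force: [0.9, -0.3, -0.9]
opening: 0.455
```

```bash
python3 - <<'E'
from st import *
go((.415,-.333,.0265),1.5,0,s,0,"place")
E
```

```text
21.43 [-50.8  42.3 103.6  -0.2  34.3  37.9] [ 0.4142 -0.3326  0.0398] [ 0.9 -0.3 -0.9] 0.455
place tcp [ 0.415  -0.333   0.0325] shift [ 0.0008 -0.0004 -0.0073] turn [-0.0019 -0.0043 -0.0004]
```

{"api": "play_rows", "payload": {
  "commands": [
    [[0,0,-0.004],[0,0,0]],
    [[0,0,-0.0065],[0,0,0]],
    [[0,0,-0.007],[0,0,0]],
    [[0,0,-0.007],[0,0,0]]
  ]
}}

```text
time_s: 21.92
position: [0.414, -0.3331, 0.0329]
tcp_rot: [[0.026, -0.004, 1.0], [-1.0, 0.002, 0.026], [-0.002, -1.0, -0.004]]
force: [-0.9, 0.2, -0.6]
opening: 0.456
```

{"api": "play_rows", "payload": {
  "commands": [
    [[0,0,0],[0,0,0]],
    [[0,0,0],[0,0,0]],
    [[0,0,0],[0,0,0]],
    [[0,0,0],[0,0,0]],
    [[0,0,0.005],[0,0,0]],
    [[0,0,0.04],[0,0,0]],
    [[0,0,0.09],[0,0,0]],
    [[0,0,0.13],[0,0,0]],
    [[0.02,0.05,0.14],[0,0,0]],
    [[0.04,0.11,0.14],[0,0,0]]
  ],
  "gripper": 0.06
}}

```text
time_s: 23.18
position: [0.4551, -0.2242, 0.1747]
tcp_rot: [[0.023, -0.0, 1.0], [-1.0, -0.001, 0.023], [0.001, -1.0, -0.0]]
force: [0.9, 0.1, -0.1]
opening: 0.683
```

{"api": "play_rows", "payload": {
  "commands": [
    [[0.005,0.05,0],[0,0,0]],
    [[0.01,0.11,0],[0,0,0]],
    [[0.02,0.16,0],[0,0,0]],
    [[0.02,0.19,0],[0,0,0]],
    [[0.02,0.19,0],[0,0,0]]
  ],
  "gripper": 0.0
}}

```text
time_s: 23.8
position: [0.4731, -0.0316, 0.173]
tcp_rot: [[0.03, -0.005, 1.0], [-1.0, 0.002, 0.03], [-0.002, -1.0, -0.005]]
force: [1.3, -0.2, 0.7]
opening: 0.204
```

```bash
python3 - <<'E'
from st import *
go((.617,.2815,.139),0,0,s,0,"plunger above")
c=capture("top");cv2.imwrite("pics/t2.png",cv2.cvtColor(c["frame"],cv2.COLOR_RGB2BGR))
W=pts(c);rect(W,(.34,.53,.32,.42),.045,.065,"van");rect(W,(.34,.53,.235,.32),.035,.06,"open");rect(W,(.33,.5,-.38,-.29),.013,.035,"track")
W=pts(capture("side"));rect(W,(.34,.53,.33,.42),.045,.065,"van s");rect(W,(.34,.53,.235,.32),.035,.06,"open s");rect(W,(.33,.5,-.38,-.29),.013,.035,"track s")
E
```

```text
23.8 [-17.4  25.6 107.5   0.   47.2  70.9] [ 0.4731 -0.0316  0.173 ] [ 1.3 -0.2  0.7] 0.204
plunger above tcp [0.617  0.2815 0.145 ] shift [ 0.1439  0.3131 -0.028 ] turn [-0.0021 -0.0049 -0.0301]
van c 455.4 358.4 long 119.9 short 38.6 long-axis-ang -2.3 n839 z med 56.8 max 64.7
open c 425.7 277.2 long 120.6 short 37.9 long-axis-ang -3.0 n303 z med 44.8 max 51.9
track c 415.9 -333.0 long 148.7 short 42.2 long-axis-ang 1.5 n1059 z med 18.9 max 29.2
van s c 453.5 362.1 long 122.6 short 39.1 long-axis-ang -3.3 n1355 z med 55.7 max 61.9
open s c 424.3 279.7 long 122.5 short 39.4 long-axis-ang -3.3 n757 z med 42.1 max 48.1
track s c 412.7 -327.7 long 150.6 short 40.0 long-axis-ang 0.7 n448 z med 18.8 max 24.6
```

View pics/t2.png

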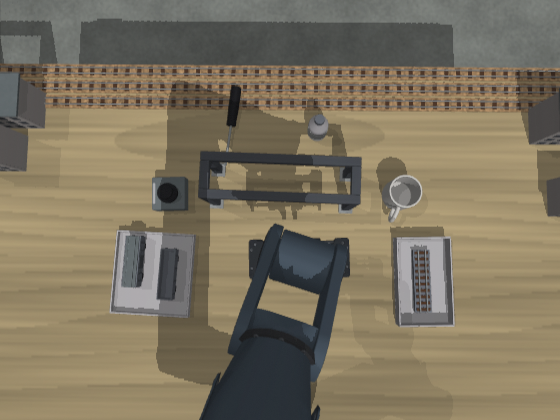

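All three pieces sit in their trays: van (133,260), open wagon (168,273), track (422,280). Bystanders are unmoved. Next is the plunger, with the gripper turned 90° so its body stays clear of the frame.

{"api": "play_rows", "payload": {
  "commands": [
    [[0,0.03,0.03],[0,0,0.17]],
    [[0,0.08,0.06],[0,0,0.34]],
    [[0,0.13,0.08],[0,0,0.51]],
    [[0,0.18,0.08],[0,0,0.68]],
    [[0.0,0.23,0.08],[0,0,0.85]],
    [[0.0,0.28,0.08],[0,0,1.02]],
    [[0.03,0.313,0.08],[0,0,1.19]],
    [[0.08,0.313,0.08],[0,0,1.36]],
    [[0.13,0.313,0.05],[0,0,1.53]],
    [[0.144,0.313,0.0],[0,0,1.54]]
  ]
}}

```text
time_s: 25.15
position: [0.6241, 0.2776, 0.1739]
tcp_rot: [[1.0, 0.007, 0.007], [-0.007, -0.002, 1.0], [0.007, -1.0, -0.002]]
force: [-0.4, 0.2, -1.2]
opening: 0.004
```

```bash
python3 - <<'E'
from st import *
R=np.array([[1,0,0],[0,0,1],[0,-1,0.]])
print("turn",Ro.from_matrix(R@s["tcp_rot"].T).as_rotvec().round(4),"shift to above",(np.array([.617,.282,.105])-s["position"]).round(4))
E
```

```text
25.15 [14.7 39.2 77.1 -0.3 63.4 15.3] [0.6241 0.2776 0.1739] [-0.4  0.2 -1.2] 0.004
turn [0.0024 0.0074 0.007 ] shift to above [-0.0071  0.0044 -0.0689]
```

{"api": "play_rows", "payload": {
  "commands": [
    [[-0.007,0.0044,-0.03],[0,0.007,0.007]],
    [[-0.007,0.0044,-0.06],[0,0.007,0.007]],
    [[-0.007,0.0044,-0.069],[0,0.007,0.007]],
    [[-0.007,0.0044,-0.08],[0,0.007,0.007]],
    [[-0.007,0.0044,-0.086],[0,0.007,0.007]],
    [[-0.007,0.0044,-0.088],[0,0.007,0.007]],
    [[-0.007,0.0044,-0.088],[0,0.007,0.007]]
  ]
}}

```text
time_s: 26.02
position: [0.6118, 0.2828, 0.0874]
tcp_rot: [[1.0, -0.006, -0.003], [0.003, -0.005, 1.0], [-0.006, -1.0, -0.005]]
force: [-1.4, -4.6, 8.5]
opening: 0.003
```

{"api": "play_rows", "payload": {
  "commands": [
    [[0.002,0,-0.002],[0,0,0]],
    [[0.002,0,-0.003],[0,0,0]],
    [[0.002,0,-0.003],[0,0,0]]
  ]
}}

```text
time_s: 26.4
position: [0.612, 0.2829, 0.0872]
tcp_rot: [[1.0, -0.01, -0.003], [0.003, -0.006, 1.0], [-0.01, -1.0, -0.006]]
force: [-8.8, -5.4, 24.0]
opening: 0.001
```

The stop is reached: 24 N with no further travel. I retract and verify.

{"api": "play_rows", "payload": {
  "commands": [
    [[0,0,0.006],[0,0,0]],
    [[0,0,0.02],[0,0,0]],
    [[0,0,0.06],[0,0,0]],
    [[0,0,0.12],[0,0,0]],
    [[-0.05,0,0.17],[0,0,0]],
    [[-0.08,-0.03,0.19],[0,0,0]],
    [[-0.1,-0.08,0.2],[0,0,0]],
    [[-0.11,-0.13,0.2],[0,0,0]],
    [[-0.11,-0.16,0.2],[0,0,0]],
    [[-0.11,-0.18,0.2],[0,0,0]]
  ]
}}

```text
time_s: 27.65
position: [0.5031, 0.1026, 0.2828]
tcp_rot: [[1.0, -0.006, -0.001], [0.001, -0.004, 1.0], [-0.006, -1.0, -0.004]]
force: [-0.2, 0.1, -0.1]
opening: 0.008
```

{"api": "play_rows", "payload": {
  "commands": [
    [[0,0,0],[0,0,0]],
    [[0,0,0],[0,0,0]],
    [[0,0,0],[0,0,0]],
    [[0,0,0],[0,0,0]]
  ]
}}

```text
time_s: 28.15
position: [0.5027, 0.1045, 0.2817]
tcp_rot: [[1.0, -0.009, -0.004], [0.004, -0.004, 1.0], [-0.009, -1.0, -0.004]]
force: [0.6, -0.5, 0.0]
opening: 0.007
```

```bash
python3 - <<'E'
from st import *
c=capture("top");cv2.imwrite("pics/e.png",cv2.cvtColor(c["frame"],cv2.COLOR_RGB2BGR))
t0=pts(dict(np.load("top.npz")))
W=pts(c);rect(W,(.34,.53,.32,.42),.045,.065,"van");rect(W,(.34,.53,.235,.32),.035,.06,"open");rect(W,(.33,.5,-.38,-.29),.013,.035,"track")
for n,w in(("before",t0),("now",W)):
  rect(w,(.45,.65,.2,.35),.06,.1,n+" plunger");rect(w,(.5,.75,-.4,-.2),.05,.1,n+" mug");rect(w,(.7,.85,-.12,-.03),.05,.14,n+" glue");rect(w,(.72,.9,.08,.17),.012,.05,n+" driver")
E
```

```text
28.15 [-0.6 19.4 95.2 -0.3 65.9 -0.7] [0.5027 0.1045 0.2817] [ 0.6 -0.5  0. ] 0.007
van c 457.4 372.0 long 118.6 short 19.9 long-axis-ang -7.9 n252 z med 56.5 max 63.9
open c 401.6 276.5 long 72.2 short 34.7 long-axis-ang -4.3 n120 z med 43.2 max 49.0
track c 415.8 -332.6 long 148.9 short 41.7 long-axis-ang 1.6 n1069 z med 18.7 max 29.2
before plunger c 618.7 280.0 long 34.7 short 33.8 long-axis-ang -83.9 n189 z med 71.7 max 75.9
before mug c 610.5 -278.1 long 103.1 short 74.7 long-axis-ang 8.1 n509 z med 78.5 max 93.5
before glue c 779.9 -77.3 long 47.2 short 44.4 long-axis-ang 71.6 n364 z med 84.4 max 125.0
before driver c 810.5 134.7 long 164.9 short 25.2 long-axis-ang -6.6 n458 z med 22.0 max 30.2
now plunger c 618.6 280.4 long 34.5 short 34.3 long-axis-ang 82.9 n189 z med 71.6 max 76.6
now mug c 610.4 -278.2 long 103.1 short 74.4 long-axis-ang 7.9 n504 z med 79.0 max 95.0
now glue c 779.8 -77.3 long 47.1 short 43.7 long-axis-ang 72.6 n362 z med 84.1 max 124.3
now driver c 813.0 140.5 long 159.8 short 64.7 long-axis-ang -23.6 n456 z med 22.2 max 30.7
```

View pics/e.png

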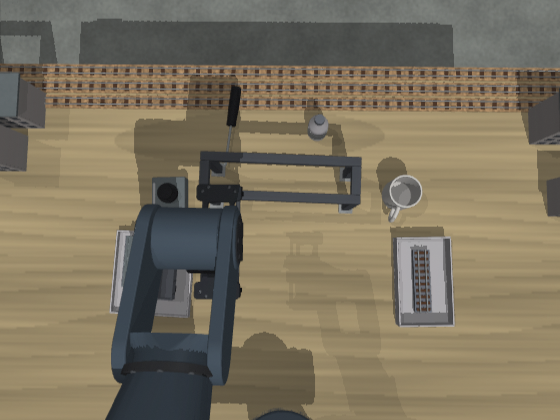

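The final view shows the plunger up (167,192), bystanders in place, track in its tray, wagons partly behind the arm. I check the wagons from the side, then hand in if they are fine.

```bash
python3 - <<'E'
from st import *
W=pts(capture("side"));rect(W,(.34,.53,.33,.42),.045,.065,"van s");rect(W,(.34,.53,.235,.32),.035,.06,"open s")
print(hand_in())
E
```

```text
28.2 [-0.6 19.4 95.2 -0.3 65.9 -0.7] [0.5027 0.1044 0.2817] [-1.2  0.3  0.5] 0.002
van s c 453.4 362.4 long 122.6 short 39.0 long-axis-ang -3.8 n1356 z med 55.7 max 61.7
open s c 423.9 280.2 long 123.1 short 39.7 long-axis-ang -2.8 n760 z med 42.2 max 48.7
the job is handed in; nothing more can be done
None
```

I drew the van out from under the frame and set it in the broad tray, with the open wagon beside it. The track is in the deeper tray. I then pressed the plunger to its stop and handed the job in at about 28 s.

- **Wagons:** the last side-camera measurement had both standing in the tray, unmoved within about 1 mm. Their tops were at about 56 and 42 mm, in line with standing upright on the tray floor. The top view no longer showed them whole because the arm was in the way, so its figures for them at the end were unusable.
- **Track:** flat in its tray, unmoved since release.
- **Plunger:** the force rose to 24 N with no further travel, so it reached its stop. It was back up at 72 mm afterwards.
- **Bystanders:** the mug and glue bottle had not moved. The screwdriver's fitted centre differed by about 6 mm, but the arm was never near it and it looked unmoved in the picture. I take that as fit noise.

The two cameras disagreed by 2–5 mm sideways throughout, which the placing margins allowed for. `hand_in` gives no verdict, so I can't confirm the official result.

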